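# Load the thimble cleaner behind its latched stop

## Robot

A 6-joint arm with a two-finger parallel gripper is mounted at the origin on the work surface. World frame = base frame: x ahead of the robot, y to its left, z up, the work surface at z = 0. Lengths are in m, angles in rad, forces in N, time in s.
With the tool pointing down it reaches from about 0.35 to 0.725 m from the base axis. Payload 6 kg.
Tool frame: the origin (TCP) lies at the very end of the fingers, on their centre line; the grasp point (between the pads) lies pinch_z behind it (pinch_z is the distance from the TCP to the grasp point, in m); z points along the fingers, y is the line along which they close (so a half turn about z gives the same grasp; the last joint's range is limited). The gripper opens to 85 mm and grips with 20 to 120 N. Pads are 22 mm wide; open, the fingers measure 114 mm over their backs; the gripper's body (76 mm by 85 mm) begins 54 mm behind the grasp point. The pads swing forward as they close: fully open they stand 13 mm farther back than shut.
Start: joints at [1.639, 0.04, 0.085, 0, -1.615, -0.334], TCP at [0.158, 0.579, 0.231] pointing down, gripper open.
Joint ranges: [-2.56, 2.56], [-1.29, 2.01], [-1.08, 1.49], [-3.29, 1.98], [-2.81, -0.18], [-2.99, 2.99]. Speed limits (rad/s): [2.57, 2.57, 3.01, 3.14, 3.14, 3.14].

## Interface

Orientations are given as a rotation vector (axis times angle).
In Python, from workcell import * gives the robot as it stands. The module is installed in compiled form; this text tells all that it offers.
- The arm moves only by the tool play_rows, never from a script. Its argument "motion" is a list of rows, each a list of 6 numbers: the shift along the tool's x, y, z in mm, then the turn, a rotation vector about the tool's x, y, z in rad. In form: [[tx, ty, tz, rx, ry, rz], ...]. A call has exactly 10 rows; each row shifts and turns the commanded pose from where the row before left it, along the tool's axes as they then stand; what a row does not reach is not made up. A row lasts 1/10 s, in which the tool goes at most 50 mm and 8.59 degrees, less where a joint would pass 70% of its speed; a pose out of reach is approached as far as the arm can. A call is refused whole if a number of a shift passes 50 or a number of a turn 0.15, either way. A call with a gripper value outside its range is refused whole. "hand" is the closure, from 0 (fully open) to 1 (shut), set as the call begins (left out, the last holds). The fingers move at their own pace and stop on an object; the grip force is fixed at half the most. Time passes only in rows, so rows that do not move let the fingers close, or fill a call up. It gives the time, the measured TCP pose, the force, the opening and the grip force at its end, in the units of the state.
- sense(): the state, without advancing time (a new reading comes with each control period).
- get_image(name): name is "scene" or "top"; returns a dict with "image" (400x640x3 uint8, red, green, blue), "fx", "fy", "cx", "cy" (pixels), "distortion" ([k1, k2, p1, p2, k3] as OpenCV has them; the pictures are not rectified), "eye" and "attitude" of the camera in the world. Camera axes: x right, y up, looking along -z (the intrinsics and any distortion apply to the point x, -y, -z); pixel columns grow to the right and rows downward; lengths in m; the calibration is good to about 2 mm. A picture is of the moment at which its call begins. There is no depth.
- finish_job(): hands the job in; it is judged then, once.
The state is a dict: "time_s": time; "joint_positions": joint angles; "qvel": joint speeds; "joint_torque": joint torques, N m; "tool_pos": TCP position; "tool_rot": TCP orientation; "contact_force": force on the tool from outside, world axes, zero at the start; "ft_torque": the same for the moment, N m; "opening": opening from 0.0 (shut) to 1.0 (fully open); "gripper_force": force on a finger pad.
Only numpy, scipy, OpenCV 4.12 (cv2) and the standard library are available. Lean on these libraries where they do the work, as an engineer would, in place of code of your own. Each camera call takes 0.05 s, during which the arm holds its last target. There are 200 camera calls.

## Task

Load the little thimble cleaner: push its red mushroom stop down until it latches, lift the green cover plate off its two pins and lay it flat on the cork mat, then put every thimble (there are two to four) into the cleaner, standing or lying, each in the compartment whose floor pad has its own colour. Seat the cover flat back on both pins and only then twist the mushroom clockwise until it springs up again. The stop must stay latched down whenever the cover is off, and the green jar, the terracotta pot and the brass cup hook are to be left where they are.

Things in the scene. Friction and masses are not known exactly. Their poses are not given: they have to be found in the camera images.
- cleaner: Fixed cleaner, 110 (x) x 260 (y) mm. Origin on the bench under its centre, z up. White open tray over y = -60 to +130 mm: inner floor 20 mm, rim 55 mm above the bench, inside 98 (x) x 152 (y) mm; three dividers along x, 4 mm thick and only 10 mm tall, make four compartments 98 x 34 mm. Yellow console 65 mm high over y = -62 to -130; red mushroom on it at x = 0, y = -98.
- seat (a point): Centre of the tray's rim plane (x = 0, y = +35 mm of the cleaner, 55 mm above the bench), axes as the cleaner's: the cover's origin lies here when seated. The tray's end walls are 19 mm thick.
- pin_left (a point): Tip of the steel pin on the tray's +y end wall: 6 mm in diameter, 10 mm tall above the rim, 84 mm from seat along y.
- pin_right (a point): Tip of the like pin on the tray's -y end wall (console side), 10 mm above the rim, 84 mm from seat along y.
- slot0 (a point): Centre of the floor of compartment 0 (20 mm above the bench), the one with the white pad, for the white thimble; axes as the cleaner's; compartments follow each other every 38 mm along the cleaner's y, number 0 next to the console.
- slot1 (a point): Centre of the floor of compartment 1 (20 mm above the bench), the one with the blue pad, for the blue thimble; axes as the cleaner's; compartments follow each other every 38 mm along the cleaner's y, number 0 next to the console.
- slot2 (a point): Centre of the floor of compartment 2 (20 mm above the bench), the one with the yellow pad, for the yellow thimble; axes as the cleaner's; compartments follow each other every 38 mm along the cleaner's y, number 0 next to the console.
- slot3 (a point): Centre of the floor of compartment 3 (20 mm above the bench), the one with the orange pad, for the orange thimble; axes as the cleaner's; compartments follow each other every 38 mm along the cleaner's y, number 0 next to the console.
- cover: Loose green plate, 110 (x) x 190 (y) x 6 mm, 0.2 to 0.35 kg. Origin at the centre of its underside, z up. Through holes 10 mm square at y = +84 and -84 mm (2 mm of play round the pins). Black handle ridge on top in the middle, 14 mm wide (x), 60 mm long (y), 6 to 36 mm above the underside. Starts seated; fits either way round.
- cover_grip (a point): Point in the middle of the cover's handle ridge, 30 mm above its underside (6 mm under the ridge's top).
- stop_press (a joint): How far the mushroom is pushed down, m: 0 up, 0.010 at its bottom stop. A spring pushes it up (1 N at the top, 3 N at the bottom); pushed beyond 0.0095 with the head untwisted it latches and then stays at about 0.0088 by itself.
- stop_turn (a joint): Twist of the mushroom's head, rad: 0 at rest, grows clockwise seen from above to a stop at 1.2, weak return spring. Twisted past about 0.75 while latched, it unlatches and springs up as soon as it is let go.
- stop_top (a point): Centre of the mushroom's flat top. The red head is a disc 40 mm in diameter and 16 mm thick (down from this point); its top is 95 mm above the bench when up, about 86 mm when latched, its underside then 5 mm clear of the console's top.
- mat: Fixed cork mat, 150 (x) x 230 (y) x 3 mm, where the cover is laid; origin under its centre. Left or right of the cleaner.
- rack: Fixed dark wooden rack section lying flat, 230 (x) x 80 (y) x 10 mm, origin under its centre; the thimbles start standing on it in a row along its x, about 50 mm apart. On the side where the mat is not.
- thimble0: Loose white porcelain thimble with a brass band at its foot, a slightly tapered cone 25 mm tall, 21 mm wide at the foot and 18 mm at the top, 14 g. Origin at the centre of its foot, z along its axis towards the top. May be absent; may be tipped over if knocked.
- thimble1: Loose blue porcelain thimble with a brass band at its foot, a slightly tapered cone 25 mm tall, 21 mm wide at the foot and 18 mm at the top, 14 g. Origin at the centre of its foot, z along its axis towards the top. May be absent; may be tipped over if knocked.
- thimble2: Loose yellow porcelain thimble with a brass band at its foot, a slightly tapered cone 25 mm tall, 21 mm wide at the foot and 18 mm at the top, 14 g. Origin at the centre of its foot, z along its axis towards the top. May be absent; may be tipped over if knocked.
- thimble3: Loose orange porcelain thimble with a brass band at its foot, a slightly tapered cone 25 mm tall, 21 mm wide at the foot and 18 mm at the top, 14 g. Origin at the centre of its foot, z along its axis towards the top. May be absent; may be tipped over if knocked.
- jar: Green glass jar, 60 mm in diameter, 90 mm tall, behind the cleaner: leave alone. Origin under its centre.
- pot: Terracotta pot, 60 mm in diameter, 80 mm tall, behind the cleaner: leave alone. Origin under its centre.
- cup_hook: Small brass cup hook lying on the bench in front of the cleaner, about 50 mm long, 6 mm thick: leave alone. Origin near its middle.
Not all that is in view belongs to the job. What is meant by the cover is not pink, and is the smaller of those in its own colour.

How it is judged:
By the outcome, as a careful person would: the job done as asked, in the order asked, and still so for the second after the job is handed in, with the robot touching nothing.
Of thimble0, thimble1, thimble2, thimble3 only 2 to 4 are there at a start; the rules pass over those that are not, and their reading is None.
At some moment in a run one of thimble0, thimble1, thimble2, thimble3 may be knocked a few centimetres aside while the robot is not near it.
Once in a run the grip may slacken for a moment while it holds something.
It also fails if it takes over 210 s, if anything falls off the work surface, if the arm or the gripper's body presses on something with over 40 N, if the wrist force passes 120 N, or if a joint passes its speed limit or range.

## Working session

There is one attempt and no reset: what is moved stays moved. The work goes in short steps, Python scripts to look and compute and a tool call to move; the robot and the scene stay as the last step left them, time stands still between calls to the robot, and variables do not carry over. Pictures are saved under pics/ and viewed, at most 14 in all, crops included, and the job is handed in when it is done.

Besides the shell and the picture viewer there is one more tool, called after ">>>" as name(argument=value, ...), one argument or row to a line, values as JSON. play_rows: Moves the arm, as the interface text tells. Its arguments: {"type":"object","properties":{"motion":{"type":"array","items":{"type":"array","items":{"type":"number"}}},"hand":{"type":"number"}},"required":["motion"]}

```bash
mkdir -p pics; cat > h.py <<'E'
from workcell import *
import numpy as np, cv2
from scipy.spatial.transform import Rotation as R
def cam(n,save=None):
    d=get_image(n)
    if save: cv2.imwrite(save,d["image"][:,:,::-1])
    return d
def rot(a):
    a=np.array(a,float)
    return a if a.shape==(3,3) else (R.from_rotvec(a).as_matrix() if a.size==3 else R.from_quat(a).as_matrix())
def ray(d,uv):
    K=np.array([[d["fx"],0,d["cx"]],[0,d["fy"],d["cy"]],[0,0,1]])
    p=cv2.undistortPoints(np.array(uv,float).reshape(-1,1,2),K,np.array(d["distortion"],float)).reshape(-1,2)
    v=np.c_[p[:,0],-p[:,1],-np.ones(len(p))]
    return v@rot(d["attitude"]).T
def plane(d,uv,z):
    v=ray(d,uv);e=np.array(d["eye"]);return e+v*((z-e[2])/v[:,2])[:,None]
def proj(d,P):
    K=np.array([[d["fx"],0,d["cx"]],[0,d["fy"],d["cy"]],[0,0,1]])
    q=(np.array(P,float).reshape(-1,3)-d["eye"])@rot(d["attitude"]);q=q*[1,-1,-1]
    return cv2.projectPoints(q.reshape(-1,1,3),np.zeros(3),np.zeros(3),K,np.array(d["distortion"],float))[0].reshape(-1,2)
E
python3 - <<'E'
from h import *
s=sense();print({k:np.round(v,3) for k,v in s.items()})
for n in("top","scene"):
    d=cam(n,f"pics/{n}0.png");print({k:d[k] for k in d if k!="image"})
E
```

```text
{'time_s': np.float64(0.0), 'joint_positions': array([ 1.639,  0.041,  0.084, -0.   , -1.615, -0.334]), 'qvel': array([-0.003, -0.001,  0.001, -0.   ,  0.001, -0.001]), 'joint_torque': array([ 1.0000e-03, -3.6821e+01,  3.4742e+01,  6.9320e+00, -5.0000e-03,
        0.0000e+00]), 'tool_pos': array([0.157, 0.579, 0.23 ]), 'tool_rot': array([ 3.112, -0.416, -0.   ]), 'contact_force': array([ 0.045, -0.051,  0.132]), 'ft_torque': array([ 0.032, -0.011, -0.015]), 'gripper_force': np.float64(0.0), 'opening': np.float64(0.996)}
{'fx': 454.1203509842022, 'fy': 454.1203509842022, 'cx': 310.6314638264436, 'cy': 192.25119396271086, 'distortion': array([-0.02241028,  0.        ,  0.        ,  0.        ,  0.        ]), 'eye': array([0.28153661, 0.01796088, 1.3034847 ]), 'attitude': array([ 0.14771263, -0.10652078, -1.58447678])}
{'fx': 400.48619096786047, 'fy': 400.48619096786047, 'cx': 321.7547018413958, 'cy': 195.34562148117016, 'distortion': array([0.01607081, 0.        , 0.        , 0.        , 0.        ]), 'eye': array([ 0.87356408, -0.31313959,  0.98273602]), 'attitude': array([0.46872574, 0.2192848 , 0.81385929])}
```

View pics/top0.png

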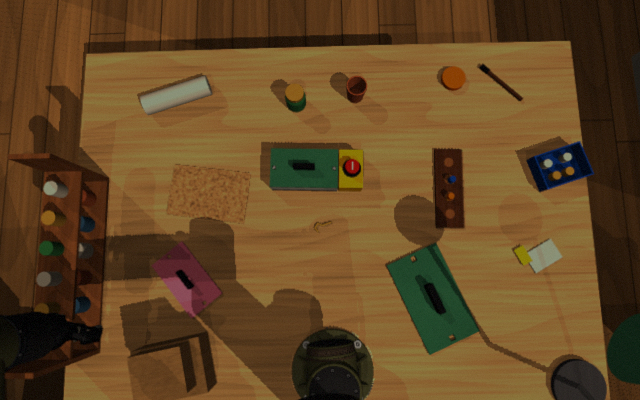

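View pics/scene0.png

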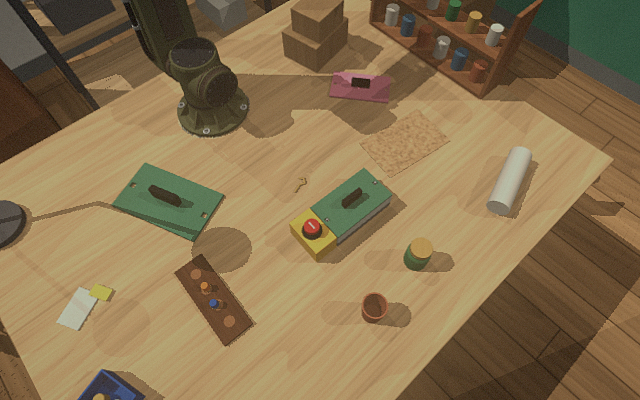

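The top view shows three cover-like plates: green at (304,168) on the cleaner, a larger green at (432,298), and pink at (187,279). The smaller green one, on the cleaner, fits the description. The mat is at (209,193) and the rack at (449,188), with a blue thimble near (451,180) and an orange one near (449,196). The jar is at (296,97), the pot at (356,90) and the hook at (322,226). Next is an enlarged crop, plus measurements.

```bash
cat > m.py <<'E'
from h import *
def blobs(d,lo,hi,amin,box=None):
    h=cv2.cvtColor(d["image"],cv2.COLOR_RGB2HSV)
    m=cv2.inRange(h,np.array(lo),np.array(hi))
    if box:
        k=np.zeros_like(m);k[box[1]:box[3],box[0]:box[2]]=1;m=m*k
    n,l,st,c=cv2.connectedComponentsWithStats(m)
    out=[]
    for i in range(1,n):
        if st[i,4]>=amin:
            cs=max(cv2.findContours((l==i).astype(np.uint8),0,1)[0],key=cv2.contourArea)
            out.append((st[i,4],c[i],cv2.minAreaRect(cs),cs))
    return sorted(out,key=lambda o:-o[0])
E
python3 - <<'E'
from m import *
t=cam("top");s=cam("scene")
def show(n,d,lo,hi,am,z,box):
    for a,c,r,cs in blobs(d,lo,hi,am,box):
        P=plane(d,cv2.boxPoints(r),z)[:,:2]
        print(n,a,c.round(1),"ctr",plane(d,[c],z)[0,:2].round(4),"rectc",P.mean(0).round(4),"edges",np.linalg.norm(P-np.roll(P,-1,0),axis=1).round(3),"ang",np.degrees(np.arctan2(*(P-np.roll(P,-1,0))[:2].T[::-1])).round(1))
show("cover",t,(60,80,30),(95,255,255),300,.061,(260,135,345,205))
show("red",t,(0,150,60),(8,255,255),40,.095,(335,145,370,190))
show("red",s,(0,150,60),(8,255,255),40,.095,(295,205,330,250))
show("yel",t,(20,180,60),(32,255,255),100,.065,(335,140,370,195))
show("rack",t,(0,60,10),(20,255,95),300,.01,(425,140,475,240))
show("blueT",t,(100,100,40),(130,255,255),8,.035,(430,140,470,235))
show("blueS",s,(100,100,40),(130,255,255),8,.035,(180,260,250,340))
show("orT",t,(5,170,110),(16,255,255),8,.035,(430,140,470,235))
show("orS",s,(5,170,110),(16,255,255),8,.035,(180,260,250,340))
a=cv2.resize(t["image"][130:240,250:370],None,fx=4,fy=4,interpolation=2)
b=cv2.resize(t["image"][135:245,425:475],None,fx=4,fy=4,interpolation=2)
cv2.imwrite("pics/c1.png",np.hstack([a,b])[:,:,::-1])
E
```

```text
cover 2349 [304.  167.9] ctr [0.5536 0.0666] rectc [0.5538 0.0681] edges [0.189 0.109 0.186 0.109] ang [88.7 -1.4]
red 152 [351.9 166. ] ctr [ 0.5488 -0.065 ] rectc [ 0.5481 -0.0647] edges [0.037 0.039 0.037 0.039] ang [134.3  42.7]
red 168 [311.4 226.2] ctr [ 0.5519 -0.0681] rectc [ 0.5525 -0.0683] edges [0.037 0.04  0.036 0.04 ] ang [-132.5  138. ]
yel 617 [350.9 169.3] ctr [ 0.546  -0.0641] rectc [ 0.5494 -0.0639] edges [0.112 0.069 0.111 0.068] ang [176.7  86.8]
rack 2644 [444.8 193.9] ctr [ 0.4801 -0.3345] rectc [ 0.4835 -0.3339] edges [0.265 0.113 0.265 0.11 ] ang [176.8  88.8]
blueT 35 [452.3 178.7] ctr [ 0.5194 -0.3516] rectc [ 0.52   -0.3521] edges [0.017 0.016 0.017 0.016] ang [115.4  22.7]
blueS 37 [212.4 302.2] ctr [ 0.5194 -0.3534] rectc [ 0.5184 -0.3539] edges [0.014 0.014 0.014 0.014] ang [-132.5  145.3]
orT 26 [451.  195.5] ctr [ 0.4715 -0.3447] rectc [ 0.4715 -0.3447] edges [0.011 0.014 0.011 0.014] ang [88.9 -3.7]
orT 9 [464.3 210.2] ctr [ 0.4291 -0.3791] rectc [ 0.4284 -0.3795] edges [0.02  0.003 0.02  0.003] ang [176.1  88.9]
orS 8 [205. 288.] ctr [ 0.4793 -0.3472] rectc [ 0.4793 -0.3472] edges [0.01  0.005 0.01  0.005] ang [-132.5  145.8]
```

View pics/c1.png

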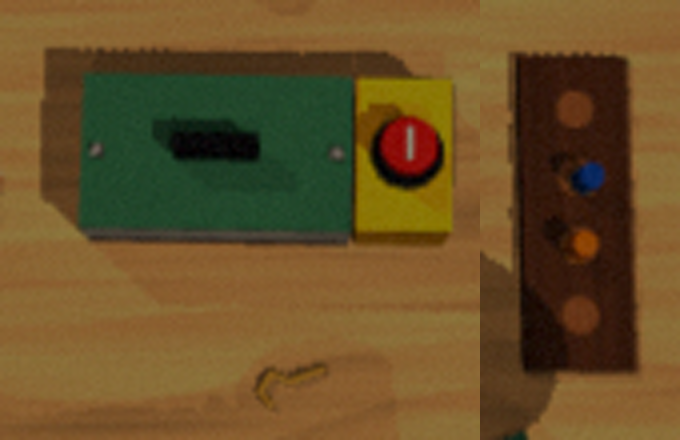

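The crop confirms it. The green plate on the two steel pins beside the yellow console is the cover, and it's smaller than the other green plate. Two thimbles are present, blue and orange. I'll check the pins and mat in both views and measure the first move.

```bash
cat >> h.py <<'E'
def tri(ds,uvs):
    A=np.zeros((3,3));b=np.zeros(3);L=[]
    for d,uv in zip(ds,uvs):
        v=ray(d,[uv])[0];v/=np.linalg.norm(v);M=np.eye(3)-np.outer(v,v);A+=M;b+=M@np.array(d["eye"]);L.append((M,d["eye"]))
    P=np.linalg.solve(A,b);return P,[np.linalg.norm(M@(P-e)) for M,e in L]
def togo(P,yaw=None):
    """shift in tool axes mm; rotation vec in tool axes to tool-down with yaw deg"""
    s=sense();T=rot(s["tool_rot"]);x=T[:,0]
    print("t",round(float(s["time_s"]),2),"tcp",np.round(s["tool_pos"],4),"yaw",np.degrees(np.arctan2(x[1],x[0])).round(2),"F",np.round(s["contact_force"],1),"open",round(float(s["opening"]),3))
    print("shift",(T.T@(np.array(P)-s["tool_pos"])*1000).round(1))
    if yaw is not None:
        G=(R.from_euler("z",yaw,degrees=True)*R.from_euler("x",180,degrees=True)).as_matrix()
        print("turn",R.from_matrix(T.T@G).as_rotvec().round(4))
E
python3 - <<'E'
from m import *
import workcell;print([n for n in dir(workcell) if not n.startswith("__")],getattr(workcell,"pinch_z",None))
t=cam("top");s=cam("scene")
for n,a,b in(("red",*[ (d,bx) for d,bx in((t,(335,145,370,190)),(s,(295,205,330,250)))]),):
    u=[blobs(d,(0,150,60),(8,255,255),40,bx)[0][2][0] for d,bx in(a,b)];print(n,u,tri([t,s],u))
for n,bt,bs in(("blue",(430,140,470,235),(180,260,250,340)),):
    u=[blobs(d,(100,100,40),(130,255,255),8,bx)[0][1] for d,bx in((t,bt),(s,bs))];print(n,tri([t,s],u))
# cover corners z=.061 in scene
for d,bx in((t,(260,135,345,205)),(s,(300,165,400,240))):
    h=blobs(d,(60,60,30),(95,255,255),300,bx)[0]; P=plane(d,cv2.boxPoints(h[2]),.061)[:,:2]
    q=cv2.approxPolyDP(cv2.convexHull(h[3]),4,True).reshape(-1,2); Q=plane(d,q,.061)[:,:2];print("cover",h[0],q.tolist(),Q.round(4).tolist(),Q.mean(0).round(4))
for d,bx in((t,(160,155,260,230)),(s,(350,105,455,180))):
    for h in blobs(d,(8,60,60),(22,200,255),1500,bx)[:1]:
        q=cv2.approxPolyDP(cv2.convexHull(h[3]),5,True).reshape(-1,2);Q=plane(d,q,.003)[:,:2];print("mat",h[0],q.tolist(),Q.round(3).tolist())
print("matguess",plane(t,[[175,164],[250,171],[246,221],[167,214]],.003)[:,:2].round(3).tolist(),plane(s,[[360,141],[419,112],[449,142],[390,173]],.003)[:,:2].round(3).tolist())
print("pins top",plane(t,[[274.2,167.5],[334.5,168.2]],.065)[:,:2].round(4))
sc=cv2.resize(s["image"][160:265,280:405],None,fx=5,fy=5,interpolation=2);cv2.imwrite("pics/c2.png",sc[:,:,::-1])
togo([.5503,-.0665,.15],-91.2)
E
```

```text
['MotionError', 'finish_job', 'get_image', 'pinch_z', 'sense'] 0.0187
red [(351.8000183105469, 165.9000244140625), (311.5, 226.5)] (array([ 0.55032208, -0.06586068,  0.08774796]), [np.float64(0.0006151978606497431), np.float64(0.000615197860649638)])
blue (array([ 0.51926696, -0.35267494,  0.03376118]), [np.float64(0.0010395283300594596), np.float64(0.0010395283300595488)])
cover 2349 [[337, 150], [336, 187], [270, 185], [271, 149]] [[0.6032, -0.027], [0.4976, -0.0216], [0.507, 0.162], [0.6103, 0.1591]] [0.5545 0.0681]Traceback (most recent call last):
  File "<stdin>", line 10, in <module>
IndexError: list index out of range
```

>>> play_rows(
  motion=[
    [0, 0, 0, 0, 0, 0.133],
    [0, 0, 0, 0, 0, 0.133],
    [0, 0, 0, 0, 0, 0.133],
    [0, 0, 0, 0, 0, 0.133],
    [0, 0, 0, 0, 0, 0.133],
    [0, 0, 0, 0, 0, 0.133],
    [0, 0, 0, 0, 0, 0.133],
    [0, 0, 0, 0, 0, 0.133],
    [0, 0, 0, 0, 0, 0.133],
    [0, 0, 0, 0, 0, 0.133],
  ],
  hand=1,
)

```text
time_s: 1.3
tool_pos: [0.1576, 0.5789, 0.2311]
tool_rot: [2.187, -2.255, 0.0]
contact_force: [0.3, 0.9, 0.3]
opening: 0.004
gripper_force: 0.0
```

```bash
python3 - <<'E'
from m import *
t=cam("top");s=cam("scene")
for d,bx in((t,(160,155,260,230)),(s,(350,105,455,180))):
    q=np.array([[175,164],[250,171],[246,221],[167,214]] if d is t else [[360,141],[419,112],[449,142],[390,173]])
    Q=plane(d,q,.003)[:,:2];print("mat",Q.round(3).tolist(),Q.mean(0).round(3))
print("pins top",plane(t,[[274.2,167.5],[334.5,168.2]],.065)[:,:2].round(4))
sc=cv2.resize(s["image"][160:265,280:405],None,fx=5,fy=5,interpolation=2)
cv2.imwrite("pics/c2.png",cv2.convertScaleAbs(sc[:,:,::-1],alpha=1.5))
togo([.5503,-.0665,.15],-91.5)
E
```

```text
mat [[0.587, 0.451], [0.561, 0.228], [0.413, 0.238], [0.438, 0.47]] [0.5   0.347]
mat [[0.407, 0.252], [0.452, 0.466], [0.59, 0.444], [0.546, 0.235]] [0.499 0.349]
pins top [[ 0.5557  0.1497]
 [ 0.5502 -0.0186]]
t 1.4 tcp [0.1576 0.5789 0.2312] yaw -91.5 F [-0.3 -0.7 -0.7] open -0.0
shift [ 634.9 -409.5   81.3]
turn [ 0.0001 -0.0003  0.0001]
```

View pics/c2.png

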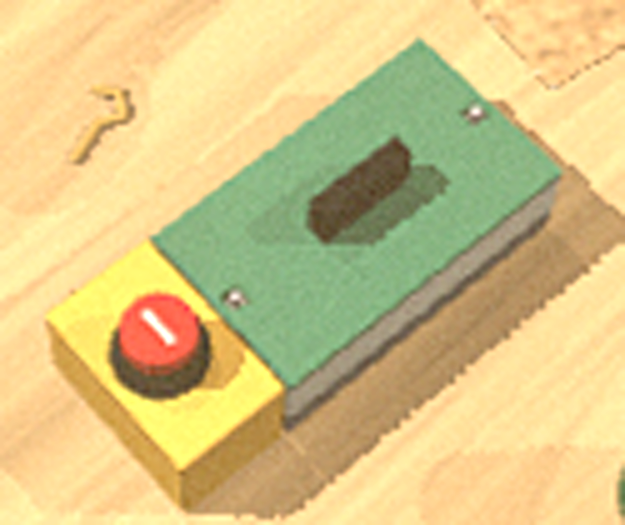

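The crop shows pins at scene pixels (375.0,182.6) and (326.8,219.6), with the mushroom at (311.5,226.5). The cover is seated on both pins. I'm moving over the mushroom with the fingers shut.

>>> play_rows(
  motion=[
    [32, -20, 0, 0, 0, 0],
    [32, -20, 0, 0, 0, 0],
    [32, -20, 0, 0, 0, 0],
    [32, -20, 0, 0, 0, 0],
    [32, -20, 0, 0, 0, 0],
    [32, -20, 0, 0, 0, 0],
    [32, -20, 0, 0, 0, 0],
    [32, -20, 0, 0, 0, 0],
    [32, -20, 0, 0, 0, 0],
    [32, -20, 0, 0, 0, 0],
  ],
)

```text
time_s: 2.4
tool_pos: [0.35, 0.2526, 0.2316]
tool_rot: [-2.198, 2.243, 0.0]
contact_force: [0.2, 1.1, -0.1]
opening: 0.003
gripper_force: 0.0
```

>>> play_rows(
  motion=[
    [35, -22, 0, 0, 0, 0],
    [35, -22, 0, 0, 0, 0],
    [35, -22, 0, 0, 0, 0],
    [35, -22, 0, 0, 0, 0],
    [35, -22, 0, 0, 0, 0],
    [35, -22, 0, 0, 0, 0],
    [35, -22, 0, 0, 0, 0],
    [35, -22, 0, 0, 0, 0],
    [35, -34, 0, 0, 0, 0],
    [0, 0, 0, 0, 0, 0],
  ],
)

```text
time_s: 3.4
tool_pos: [0.553, -0.0698, 0.2282]
tool_rot: [2.189, -2.247, -0.004]
contact_force: [0.7, -0.1, 0.4]
opening: 0.0
gripper_force: 0.0
```

```bash
python3 - <<'E'
from m import *
t=cam("top");s=cam("scene")
P=plane(s,[[375,182.6],[326.8,219.6]],.065);print("pins scene",P.round(4),[tri([t,s],u) for u in(((274.2,167.5),(375,182.6)),((334.5,168.2),(326.8,219.6)))])
togo([.5503,-.0665,.110],-91.7)
E
```

```text
pins scene [[ 0.5601  0.149   0.065 ]
 [ 0.5536 -0.0189  0.065 ]] [(array([0.55760366, 0.1510698 , 0.05916428]), [np.float64(0.0009308415514107532), np.float64(0.0009308415514108325)]), (array([ 0.5515993 , -0.01809129,  0.06031883]), [np.float64(0.0007966568667662181), np.float64(0.000796656866766119)])]
t 3.5 tcp [ 0.5517 -0.0671  0.2301] yaw -91.4 F [-0.2  0.5 -0.1] open 0.001
shift [ -0.6   1.1 120.1]
turn [ 0.0023 -0.0005  0.0052]
```

>>> play_rows(
  motion=[
    [0, 1, 20, 0, 0, 0.01],
    [0, 0, 20, 0, 0, 0],
    [0, 0, 20, 0, 0, 0],
    [0, 0, 20, 0, 0, 0],
    [0, 0, 20, 0, 0, 0],
    [0, 0, 20, 0, 0, 0],
    [0, 0, 8, 0, 0, 0],
    [0, 0, 4, 0, 0, 0],
    [0, 0, 3, 0, 0, 0],
    [0, 0, 0, 0, 0, 0],
  ],
)

```text
time_s: 4.5
tool_pos: [0.5508, -0.0659, 0.0971]
tool_rot: [-2.183, 2.259, -0.001]
contact_force: [-0.6, 0.3, 0.9]
opening: -0.0
gripper_force: 0.0
```

>>> play_rows(
  motion=[
    [0, 0, 2, 0, 0, 0],
    [0, 0, 2, 0, 0, 0],
    [0, 0, 2, 0, 0, 0],
    [0, 0, 1, 0, 0, 0],
    [0, 0, 1, 0, 0, 0],
    [0, 0, 1, 0, 0, 0],
    [0, 0, 0.5, 0, 0, 0],
    [0, 0, 0, 0, 0, 0],
    [0, 0, 0, 0, 0, 0],
    [0, 0, 0, 0, 0, 0],
  ],
)

```text
time_s: 5.5
tool_pos: [0.5507, -0.0662, 0.0869]
tool_rot: [-2.182, 2.26, -0.0]
contact_force: [1.6, 0.6, 2.4]
opening: 0.004
gripper_force: 1.0
```

>>> play_rows(
  motion=[
    [0, 0, 1, 0, 0, 0],
    [0, 0, 0.5, 0, 0, 0],
    [0, 0, 0.5, 0, 0, 0],
    [0, 0, 0.5, 0, 0, 0],
    [0, 0, 0.5, 0, 0, 0],
    [0, 0, 0, 0, 0, 0],
    [0, 0, 0, 0, 0, 0],
    [0, 0, 0, 0, 0, 0],
    [0, 0, 0, 0, 0, 0],
    [0, 0, 0, 0, 0, 0],
  ],
)

```text
time_s: 6.5
tool_pos: [0.5508, -0.0662, 0.0851]
tool_rot: [-2.182, 2.259, -0.002]
contact_force: [-0.9, 1.3, 7.1]
opening: 0.002
gripper_force: 3.8
```

Force is 7 N, above the 3 N spring, so it's at its stop. I'll press slightly more, rise, and check.

>>> play_rows(
  motion=[
    [0, 0, 1, 0, 0, 0],
    [0, 0, 0.5, 0, 0, 0],
    [0, 0, 0, 0, 0, 0],
    [0, 0, 0, 0, 0, 0],
    [0, 0, -3, 0, 0, 0],
    [0, 0, -5, 0, 0, 0],
    [0, 0, -20, 0, 0, 0],
    [0, 0, -20, 0, 0, 0],
    [0, 0, -30, 0, 0, 0],
    [0, 0, -30, 0, 0, 0],
  ],
)

```text
time_s: 7.5
tool_pos: [0.5498, -0.0662, 0.1903]
tool_rot: [2.181, -2.259, -0.003]
contact_force: [0.9, -0.4, 0.2]
opening: -0.0
gripper_force: 0.0
```

>>> play_rows(
  motion=[
    [-25, 0, 0, 0, 0, 0.002],
    [-25, 0, 0, 0, 0, 0],
    [-25, 0, 0, 0, 0, 0],
    [-25, 0, 0, 0, 0, 0],
    [-25, 0, 0, 0, 0, 0],
    [-8, 0, 0, 0, 0, 0],
    [0, 0, 0, 0, 0, 0],
    [0, 0, 0, 0, 0, 0],
    [0, 0, 0, 0, 0, 0],
    [0, 0, 0, 0, 0, 0],
  ],
  hand=0,
)

```text
time_s: 8.5
tool_pos: [0.5554, 0.066, 0.1903]
tool_rot: [2.179, -2.263, 0.0]
contact_force: [0.5, 0.8, -1.1]
opening: 1.004
gripper_force: 0.0
```

```bash
python3 - <<'E'
from m import *
t=cam("top","pics/t3.png");s=cam("scene")
for d,bx in((s,(295,205,330,250)),(t,(335,145,370,190))):
    h=blobs(d,(0,150,60),(8,255,255),40,bx)[0];print(h[0],h[1],[plane(d,[h[2][0]],z)[0].round(4) for z in(.095,.086)])
sc=cv2.resize(s["image"][160:265,280:405],None,fx=5,fy=5,interpolation=2)
cv2.imwrite("pics/c3.png",cv2.convertScaleAbs(sc[:,:,::-1],alpha=1.5))
togo([.5549,.0653,.080],-92)
E
```

```text
169 [311.36094675 227.69822485] [array([ 0.5546, -0.0702,  0.095 ]), array([ 0.5514, -0.0677,  0.086 ])]
157 [351.66878981 166.59872611] [array([ 0.5474, -0.064 ,  0.095 ]), array([ 0.5494, -0.0646,  0.086 ])]
t 8.6 tcp [0.5555 0.0662 0.1904] yaw -92.17 F [ 0.1 -0.2 -0.2] open 1.002
shift [  0.9   0.6 110.4]
turn [-0.0001 -0.0001 -0.0029]
```

View pics/c3.png

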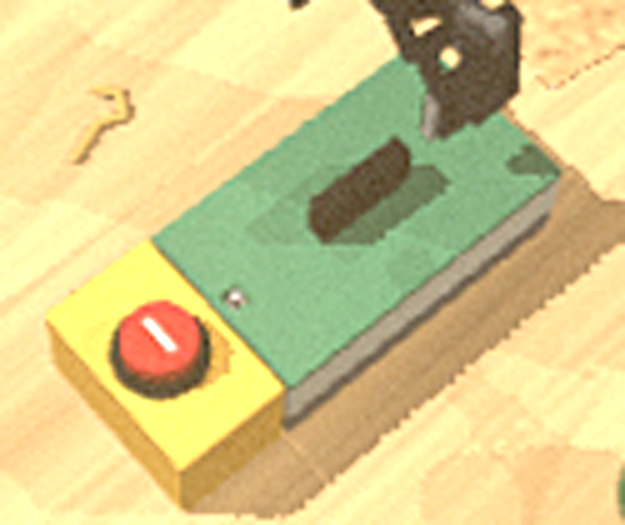

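The mushroom dropped about 9 mm and stays there (the two views agree at z≈0.086), so it's latched. Now gripping the cover.

>>> play_rows(
  motion=[
    [1, 0.5, 20, 0, 0, 0],
    [0, 0, 20, 0, 0, 0],
    [0, 0, 20, 0, 0, 0],
    [0, 0, 20, 0, 0, 0],
    [0, 0, 20, 0, 0, 0],
    [0, 0, 10, 0, 0, 0],
    [0, 0, 7, 0, 0, 0],
    [0, 0, 5, 0, 0, 0],
    [0, 0, 0, 0, 0, 0],
    [0, 0, 0, 0, 0, 0],
  ],
)

```text
time_s: 9.6
tool_pos: [0.5553, 0.0659, 0.0691]
tool_rot: [-2.179, 2.261, -0.001]
contact_force: [0.5, -0.4, 1.3]
opening: 0.997
gripper_force: 0.0
```

>>> play_rows(
  motion=[
    [0, 0, 0, 0, 0, 0],
    [0, 0, 0, 0, 0, 0],
    [0, 0, 0, 0, 0, 0],
    [0, 0, 0, 0, 0, 0],
    [0, 0, 0, 0, 0, 0],
    [0, 0, 0, 0, 0, 0],
    [0, 0, 0, 0, 0, 0],
    [0, 0, 0, 0, 0, 0],
    [0, 0, 0, 0, 0, 0],
    [0, 0, 0, 0, 0, 0],
  ],
  hand=1,
)

```text
time_s: 10.6
tool_pos: [0.555, 0.0658, 0.0686]
tool_rot: [-2.18, 2.262, -0.0]
contact_force: [-1.8, 0.6, 3.2]
opening: 0.149
gripper_force: 61.7
```

```bash
python3 - <<'E'
from h import *
togo([.5549,.0653,.068],-92)
E
```

```text
t 10.6 tcp [0.555  0.0658 0.0686] yaw -92.12 F [-1.8  0.6  3.2] open 0.149
shift [0.5 0.1 0.6]
turn [-0.0003 -0.     -0.002 ]
```

>>> play_rows(
  motion=[
    [0, 0, -2, 0, 0, 0],
    [0, 0, -3, 0, 0, 0],
    [0, 0, -4, 0, 0, 0],
    [0, 0, -6, 0, 0, 0],
    [0, 0, -8, 0, 0, 0],
    [0, 0, -10, 0, 0, 0],
    [0, 0, -10, 0, 0, 0],
    [0, 0, -10, 0, 0, 0],
    [0, 0, -8, 0, 0, 0],
    [0, 0, -4, 0, 0, 0],
  ],
)

```text
time_s: 11.6
tool_pos: [0.5553, 0.0659, 0.1347]
tool_rot: [-2.179, 2.261, -0.001]
contact_force: [-0.3, 1.1, -3.3]
opening: 0.157
gripper_force: 61.0
```

```bash
python3 - <<'E'
from h import *
togo([.4995,.348,.03],-100)
cam("top","pics/t4.png");s=cam("scene","pics/s4.png")
E
```

```text
t 11.6 tcp [0.5553 0.0659 0.1347] yaw -92.12 F [-0.3  1.1 -3.3] open 0.157
shift [-279.8   66.4  104.7]
turn [-0.0015  0.0005  0.1376]
```

View pics/s4.png

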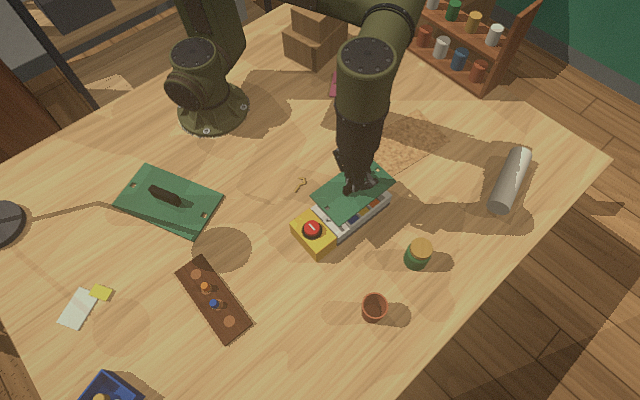

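The cover hangs level in the gripper above the open tray, and the mushroom is still down. Carrying it to the mat.

>>> play_rows(
  motion=[
    [-10, 2, 0, 0, 0, 0],
    [-20, 5, 0, 0, 0, 0],
    [-30, 7, 0, 0, 0, 0],
    [-30, 7, 0, 0, 0, 0],
    [-30, 7, 0, 0, 0, 0],
    [-30, 7, 0, 0, 0, 0],
    [-30, 7, 0, 0, 0, 0],
    [-30, 7, 0, 0, 0, 0],
    [-30, 7, 0, 0, 0, 0],
    [-20, 5, 0, 0, 0, 0],
  ],
)

```text
time_s: 12.7
tool_pos: [0.5024, 0.33, 0.1323]
tool_rot: [2.181, -2.26, -0.0]
contact_force: [0.3, 0.0, -2.7]
opening: 0.154
gripper_force: 61.0
```

>>> play_rows(
  motion=[
    [-15, 4, 0, 0, 0, 0],
    [-5, 1, 0, 0, 0, 0.04],
    [0, 0, 0, 0, 0, 0.04],
    [0, 0, 20, 0, 0, 0.04],
    [0, 0, 20, 0, 0, 0],
    [0, 0, 20, 0, 0, 0],
    [0, 0, 20, 0, 0, 0],
    [0, 0, 15, 0, 0, 0],
    [0, 0, 10, 0, 0, 0],
    [0, 0, 5, 0, 0, 0],
  ],
)

```text
time_s: 13.7
tool_pos: [0.4991, 0.3477, 0.0223]
tool_rot: [2.039, -2.388, 0.001]
contact_force: [0.0, 0.4, -3.3]
opening: 0.15
gripper_force: 60.9
```

```bash
python3 - <<'E'
from h import *
togo([.4995,.348,.0166],-99.5)
E
```

```text
t 13.7 tcp [0.4991 0.3477 0.0223] yaw -99.01 F [ 0.   0.4 -3.3] open 0.15
shift [-0.4 -0.3  5.7]
turn [ 0.0005 -0.0012  0.0086]
```

>>> play_rows(
  motion=[
    [0, 0, 2, 0, 0, 0],
    [0, 0, 1.5, 0, 0, 0],
    [0, 0, 1, 0, 0, 0],
    [0, 0, 0.5, 0, 0, 0],
    [0, 0, 0.5, 0, 0, 0],
    [0, 0, 0.5, 0, 0, 0],
    [0, 0, 0, 0, 0, 0],
    [0, 0, 0, 0, 0, 0],
    [0, 0, 0, 0, 0, 0],
    [0, 0, 0, 0, 0, 0],
  ],
)

```text
time_s: 14.7
tool_pos: [0.4993, 0.3481, 0.0173]
tool_rot: [-2.04, 2.389, -0.0]
contact_force: [0.2, -0.6, -3.0]
opening: 0.153
gripper_force: 60.9
```

>>> play_rows(
  motion=[
    [0, 0, 0, 0, 0, 0],
    [0, 0, 0, 0, 0, 0],
    [0, 0, 0, 0, 0, 0],
    [0, 0, 0, 0, 0, 0],
    [0, 0, 0, 0, 0, 0],
    [0, 0, 0, 0, 0, 0],
    [0, 0, 0, 0, 0, 0],
    [0, 0, -15, 0, 0, 0],
    [0, 0, -20, 0, 0, 0],
    [0, 0, -30, 0, 0, 0],
  ],
  hand=0,
)

```text
time_s: 15.7
tool_pos: [0.4988, 0.3474, 0.0826]
tool_rot: [2.039, -2.387, 0.001]
contact_force: [0.6, 0.2, 0.2]
opening: 1.001
gripper_force: 0.0
```

>>> play_rows(
  motion=[
    [0, 0, -40, 0, 0, 0],
    [0, 0, -40, 0, 0, 0],
    [0, 0, -20, 0, 0, 0],
    [40, 0, 0, 0, 0, 0],
    [45, 0, 0, 0, 0, 0],
    [45, 0, 0, 0, 0, 0],
    [45, 0, 0, 0, 0, 0],
    [45, 0, 0, 0, 0, 0],
    [45, 0, 0, 0, 0, 0],
    [45, 0, 0, 0, 0, 0],
  ],
)

```text
time_s: 16.7
tool_pos: [0.4503, 0.0402, 0.1839]
tool_rot: [-2.04, 2.387, -0.001]
contact_force: [1.8, -0.1, 0.1]
opening: 1.003
gripper_force: 0.0
```

```bash
python3 - <<'E'
from m import *
t=cam("top","pics/t5.png");s=cam("scene","pics/s5.png")
for n,lo,hi in(("blue",(100,100,40),(130,255,255)),("or",(7,190,90),(16,255,255))):
    for d,bx in((t,(400,130,500,240)),(s,(150,240,270,350))):
        for h in blobs(d,lo,hi,5,bx)[:3]:print(n,h[0],h[1].round(1),plane(d,[h[1]],.033)[0].round(4))
for d,bx in((t,(150,140,260,240)),(s,(350,90,460,190))):
    for h in blobs(d,(60,60,25),(95,255,255),300,bx)[:1]:
        P=plane(d,cv2.boxPoints(h[2]),.009)[:,:2];print("cover",h[1],P.mean(0).round(4),P.round(3).tolist())
sc=np.hstack([cv2.resize(t["image"][145:235,160:370],None,fx=3,fy=3,interpolation=2),np.zeros((270,1,3),np.uint8)])
c2=cv2.resize(t["image"][130:240,410:490],None,fx=4,fy=4,interpolation=2);c3=cv2.resize(s["image"][250:350,160:260],None,fx=3,fy=3,interpolation=2)
o=np.zeros((272+440,640,3),np.uint8);o[:270,:631]=sc;o[272:712,:320]=c2;o[272:572,322:622]=c3
o=cv2.resize(o,None,fx=.84,fy=.84);cv2.imwrite("pics/c5.png",cv2.convertScaleAbs(o[:,:,::-1],alpha=1.5))
togo([.472,-.3455,.2],-90)
E
```

```text
blue 36 [452.2 178.7] [ 0.5198 -0.3519  0.033 ]
blue 36 [212.5 302.1] [ 0.5188 -0.3533  0.033 ]
or 64 [449.7 213.4] [ 0.4213 -0.3384  0.033 ]
or 62 [448.2 161.9] [ 0.5688 -0.3437  0.033 ]
or 44 [450.9 195.5] [ 0.4719 -0.3451  0.033 ]
cover [198.74520767 186.64057508] [0.5011 0.3526] [[0.462, 0.449], [0.567, 0.438], [0.54, 0.256], [0.435, 0.268]]
t 16.8 tcp [0.4504 0.0382 0.1846] yaw -99.23 F [ 0.9 -0.1  0.7] open 1.001
shift [375.2 -82.9 -15.5]
turn [-0.0032  0.0007 -0.1611]
```

View pics/c5.png

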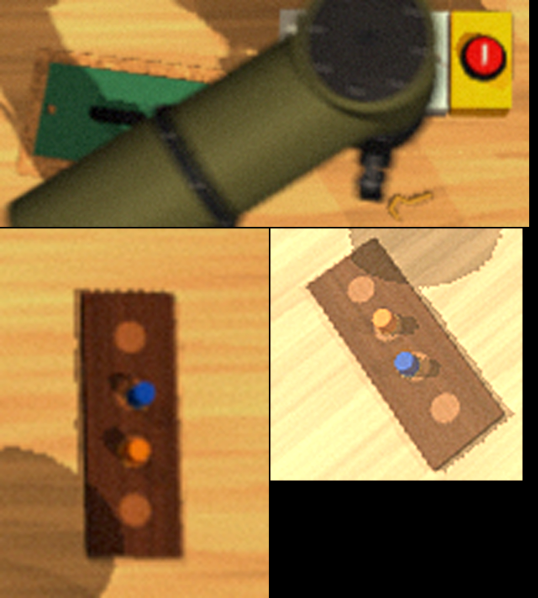

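Both thimbles stand on the rack: the orange top at (450.9,195.5) and the blue at (452.2,178.7) in the top view. The cover lies flat within the mat. I'll go to the orange one, with the fingers closing across the row.

>>> play_rows(
  motion=[
    [37, -8, -2, 0, 0, 0],
    [37, -8, -2, 0, 0, 0],
    [37, -8, -2, 0, 0, 0],
    [37, -8, -2, 0, 0, 0],
    [37, -8, -2, 0, 0, 0],
    [37, -8, -2, 0, 0, 0],
    [37, -8, -2, 0, 0, 0],
    [37, -8, -2, 0, 0, 0],
    [37, -9, 0, 0, 0, 0],
    [37, -9, 0, 0, 0, 0],
  ],
)

```text
time_s: 17.8
tool_pos: [0.4743, -0.3378, 0.1996]
tool_rot: [-2.04, 2.388, -0.002]
contact_force: [2.4, 0.4, 0.7]
opening: 0.999
gripper_force: 0.0
```

>>> play_rows(
  motion=[
    [0, 0, 0, 0, 0, 0.141],
    [0, 0, 0, 0, 0, 0.141],
    [0, 0, 0, 0, 0, 0.141],
    [0, 0, 0, 0, 0, 0.141],
    [0, 0, 0, 0, 0, 0.141],
    [0, 0, 0, 0, 0, 0.141],
    [0, 0, 0, 0, 0, 0.141],
    [0, 0, 0, 0, 0, 0.141],
    [0, 0, 0, 0, 0, 0.141],
    [0, 0, 0, 0, 0, 0.141],
  ],
)

```text
time_s: 18.8
tool_pos: [0.4744, -0.3361, 0.1994]
tool_rot: [0.003, 3.141, -0.001]
contact_force: [0.1, -0.5, -0.1]
opening: 0.998
gripper_force: 0.0
```

```bash
python3 - <<'E'
from h import *
togo([.472,-.3455,.05],-180)
print(sense()["joint_positions"])
s=cam("scene");c=s["image"][220:350,150:300]
cv2.imwrite("pics/c6.png",cv2.convertScaleAbs(cv2.resize(c,None,fx=4,fy=4,interpolation=2)[:,:,::-1],alpha=1.5))
E
```

```text
t 18.8 tcp [ 0.4744 -0.3361  0.1994] yaw 179.91 F [ 0.1 -0.5 -0.1] open 0.998
shift [  2.5  -9.3 149.4]
turn [-0.0006  0.0008 -0.0016]
[-2.71434001e-01 -1.12661297e-02 -2.51042603e-02  3.44321800e-04
 -1.55606897e+00 -1.30099063e+00]
```

View pics/c6.png

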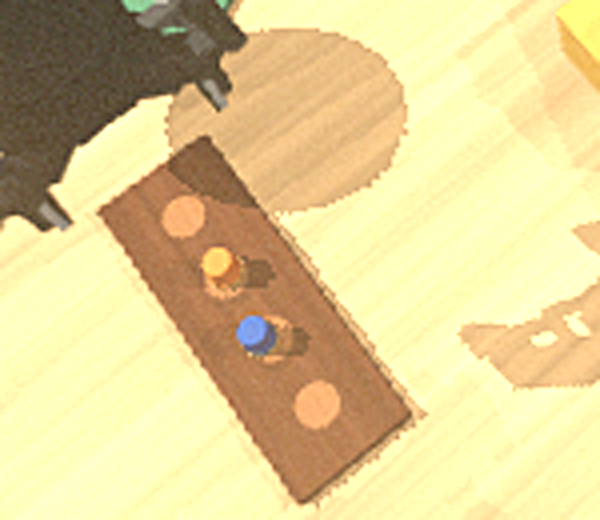

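Both thimbles are upright and clear of the gripper. Orange top is at scene pixel (204.5,286.3) and blue at (214,303).

```bash
python3 - <<'E'
from h import *
t=cam("top");s=cam("scene")
print(plane(s,[[204.5,286.3],[214,303]],.035).round(4),tri([t,s],[(450.9,195.5),(204.5,286.8)]))
print("dishes top",plane(t,[[449.7,213.4],[448.2,161.9]],.010).round(4),"scene",plane(s,[[196,274],[229,321]],.010).round(4))
E
```

```text
[[ 0.4751 -0.3458  0.035 ]
 [ 0.5236 -0.3518  0.035 ]] (array([ 0.47268524, -0.34672747,  0.02688023]), [np.float64(1.4850768029773222e-06), np.float64(1.4850768028649946e-06)])
dishes top [[ 0.4238 -0.3448  0.01  ]
 [ 0.5739 -0.3502  0.01  ]] scene [[ 0.424  -0.3447  0.01  ]
 [ 0.5733 -0.3508  0.01  ]]
```

>>> play_rows(
  motion=[
    [1, -10, 20, 0, 0, 0],
    [0, 0, 30, 0, 0, 0],
    [0, 0, 30, 0, 0, 0],
    [0, 0, 30, 0, 0, 0],
    [0, 0, 30, 0, 0, 0],
    [0, 0, 20, 0, 0, 0],
    [0, 0, 15, 0, 0, 0],
    [0, 0, 10, 0, 0, 0],
    [0, 0, 0, 0, 0, 0],
    [0, 0, 0, 0, 0, 0],
  ],
)

```text
time_s: 19.95
tool_pos: [0.4736, -0.3468, 0.0144]
tool_rot: [-0.007, 3.14, -0.002]
contact_force: [-0.7, 0.4, 0.4]
opening: 1.006
gripper_force: 0.0
```

>>> play_rows(
  motion=[
    [0, 0, 0, 0, 0, 0],
    [0, 0, 0, 0, 0, 0],
    [0, 0, 0, 0, 0, 0],
    [0, 0, 0, 0, 0, 0],
    [0, 0, 0, 0, 0, 0],
    [0, 0, 0, 0, 0, 0],
    [0, 0, 0, 0, 0, 0],
    [0, 0, 0, 0, 0, 0],
    [0, 0, 0, 0, 0, 0],
    [0, 0, 0, 0, 0, 0],
  ],
  hand=1,
)

```text
time_s: 20.95
tool_pos: [0.4733, -0.3466, 0.0139]
tool_rot: [-0.006, 3.141, -0.001]
contact_force: [0.3, 0.5, 5.1]
opening: 0.201
gripper_force: 59.1
```

>>> play_rows(
  motion=[
    [0, 0, -5, 0, 0, 0],
    [0, 0, -10, 0, 0, 0],
    [0, 0, -20, 0, 0, 0],
    [0, 0, -25, 0, 0, 0],
    [0, 0, -25, 0, 0, 0],
    [0, 0, -25, 0, 0, 0],
    [0, 0, -20, 0, 0, 0],
    [0, 0, -15, 0, 0, 0],
    [0, 0, 0, 0, 0, 0],
    [0, 0, 0, 0, 0, 0],
  ],
)

```text
time_s: 21.95
tool_pos: [0.4729, -0.3461, 0.1576]
tool_rot: [0.006, -3.141, -0.001]
contact_force: [-0.1, -0.7, -1.2]
opening: 0.201
gripper_force: 58.5
```

```bash
python3 - <<'E'
from h import *
togo([.5569,.1223,.158],-92)
E
```

```text
t 21.95 tcp [ 0.4729 -0.3461  0.1576] yaw -179.79 F [-0.1 -0.7 -1.2] open 0.201
shift [-8.580e+01  4.681e+02 -1.000e-01]
turn [ 1.0000e-03  2.0000e-04 -1.5322e+00]
```

>>> play_rows(
  motion=[
    [-8, 40, 0, 0, 0, 0],
    [-8, 45, 0, 0, 0, 0],
    [-8, 45, 0, 0, 0, 0],
    [-8, 45, 0, 0, 0, 0],
    [-9, 45, 0, 0, 0, 0],
    [-9, 45, 0, 0, 0, 0],
    [-9, 45, 0, 0, 0, 0],
    [-9, 45, 0, 0, 0, 0],
    [-9, 45, 0, 0, 0, 0],
    [-9, 45, 0, 0, 0, 0],
  ],
)

```text
time_s: 22.95
tool_pos: [0.5567, 0.1007, 0.1566]
tool_rot: [0.006, -3.139, 0.001]
contact_force: [0.8, -0.2, -0.1]
opening: 0.201
gripper_force: 58.6
```

>>> play_rows(
  motion=[
    [0, 23, 0, 0, 0, 0],
    [0, 0, 0, 0, 0, -0.149],
    [0, 0, 0, 0, 0, -0.149],
    [0, 0, 0, 0, 0, -0.149],
    [0, 0, 0, 0, 0, -0.149],
    [0, 0, 0, 0, 0, -0.149],
    [0, 0, 0, 0, 0, -0.149],
    [0, 0, 0, 0, 0, -0.149],
    [0, 0, 0, 0, 0, -0.149],
    [0, 0, 0, 0, 0, -0.149],
  ],
)

```text
time_s: 23.95
tool_pos: [0.5565, 0.1218, 0.1563]
tool_rot: [1.962, -2.449, -0.001]
contact_force: [1.3, 0.8, 0.8]
opening: 0.198
gripper_force: 58.6
```

>>> play_rows(
  motion=[
    [0, 0, 0, 0, 0, -0.149],
    [0, 0, 0, 0, 0, -0.043],
    [0, 0, 0, 0, 0, 0],
    [0, 0, 0, 0, 0, 0],
    [0, 0, 0, 0, 0, 0],
    [0, 0, 0, 0, 0, 0],
    [0, 0, 0, 0, 0, 0],
    [0, 0, 0, 0, 0, 0],
    [0, 0, 0, 0, 0, 0],
    [0, 0, 0, 0, 0, 0],
  ],
)

```text
time_s: 24.95
tool_pos: [0.5573, 0.1219, 0.1584]
tool_rot: [-2.183, 2.259, -0.0]
contact_force: [-0.6, 1.3, 0.1]
opening: 0.196
gripper_force: 58.6
```

```bash
python3 - <<'E'
from h import *
togo([.5569,.1223,.0255],-92)
s=cam("scene");c=s["image"][120:260,280:430]
cv2.imwrite("pics/c7.png",cv2.convertScaleAbs(cv2.resize(c,None,fx=4,fy=4,interpolation=2)[:,:,::-1],alpha=1.5))
E
```

```text
t 24.95 tcp [0.5573 0.1219 0.1584] yaw -91.95 F [-0.6  1.3  0.1] open 0.196
shift [ -0.4   0.4 132.9]
turn [-0.0001 -0.      0.0009]
```

View pics/c7.png

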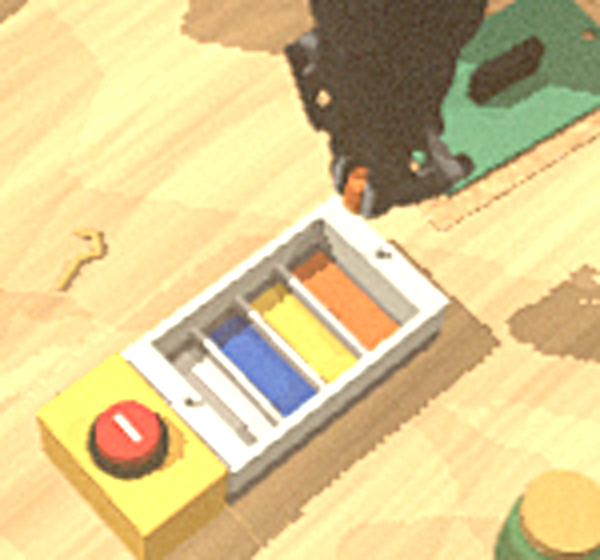

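The orange thimble is in the fingers at crop (355,190). The orange pad is in the far compartment and the blue pad is second from the console. Lowering.

>>> play_rows(
  motion=[
    [0, 0, 20, 0, 0, 0],
    [0, 0, 25, 0, 0, 0],
    [0, 0, 25, 0, 0, 0],
    [0, 0, 20, 0, 0, 0],
    [0, 0, 15, 0, 0, 0],
    [0, 0, 10, 0, 0, 0],
    [0, 0, 8, 0, 0, 0],
    [0, 0, 5, 0, 0, 0],
    [0, 0, 3, 0, 0, 0],
    [0, 0, 1, 0, 0, 0],
  ],
)

```text
time_s: 26.0
tool_pos: [0.5574, 0.122, 0.0265]
tool_rot: [-2.183, 2.259, -0.0]
contact_force: [0.4, -1.0, -0.3]
opening: 0.197
gripper_force: 58.6
```

>>> play_rows(
  motion=[
    [0, 0, 1, 0, 0, 0],
    [0, 0, 0, 0, 0, 0],
    [0, 0, 0, 0, 0, 0],
    [0, 0, 0, 0, 0, 0],
    [0, 0, 0, 0, 0, 0],
    [0, 0, 0, 0, 0, 0],
    [0, 0, 0, 0, 0, 0],
    [0, 0, 0, 0, 0, 0],
    [0, 0, 0, 0, 0, 0],
    [0, 0, 0, 0, 0, 0],
  ],
  hand=0.45,
)

```text
time_s: 27.0
tool_pos: [0.5572, 0.1219, 0.0253]
tool_rot: [2.183, -2.259, 0.0]
contact_force: [-0.6, -0.1, -0.1]
opening: 0.55
gripper_force: 0.0
```

>>> play_rows(
  motion=[
    [0, 0, -5, 0, 0, 0],
    [0, 0, -10, 0, 0, 0],
    [0, 0, -20, 0, 0, 0],
    [0, 0, -25, 0, 0, 0],
    [0, 0, -25, 0, 0, 0],
    [0, 0, -25, 0, 0, 0],
    [0, 0, -20, 0, 0, 0],
    [0, 0, -15, 0, 0, 0],
    [0, 0, 0, 0, 0, 0.14],
    [0, 0, 0, 0, 0, 0.14],
  ],
)

```text
time_s: 28.0
tool_pos: [0.5574, 0.1221, 0.1714]
tool_rot: [-1.839, 2.546, -0.0]
contact_force: [0.3, -0.5, 0.2]
opening: 0.554
gripper_force: 0.0
```

>>> play_rows(
  motion=[
    [0, 0, 0, 0, 0, 0.14],
    [0, 0, 0, 0, 0, 0.14],
    [0, 0, 0, 0, 0, 0.14],
    [0, 0, 0, 0, 0, 0.14],
    [0, 0, 0, 0, 0, 0.14],
    [0, 0, 0, 0, 0, 0.14],
    [0, 0, 0, 0, 0, 0.14],
    [0, 0, 0, 0, 0, 0.14],
    [0, 0, 0, 0, 0, 0.14],
    [0, 0, 0, 0, 0, 0],
  ],
  hand=0,
)

```text
time_s: 29.0
tool_pos: [0.5572, 0.1219, 0.1706]
tool_rot: [-0.007, -3.142, 0.0]
contact_force: [0.1, -0.3, 0.1]
opening: 0.997
gripper_force: 0.0
```

```bash
python3 - <<'E'
from m import *
togo([.5215,-.352,.18],-180)
t=cam("top");s=cam("scene","pics/s8.png")
for d,bx in((t,(400,130,500,240)),(s,(150,240,270,350))):
    for h in blobs(d,(100,100,40),(130,255,255),5,bx)[:3]:print(h[0],h[1].round(1),plane(d,[h[1]],.033)[0].round(4))
E
```

```text
t 29.0 tcp [0.5572 0.1219 0.1706] yaw 179.75 F [ 0.1 -0.3  0.1] open 0.997
shift [  33.6 -474.    -9.3]
turn [-0.0001 -0.     -0.0044]
39 [452.1 178.9] [ 0.5193 -0.3513  0.033 ]
36 [212.5 302.1] [ 0.5186 -0.3533  0.033 ]
```

Blue hasn't moved. Fetching it.

>>> play_rows(
  motion=[
    [3, -45, 0, 0, 0, 0],
    [3, -45, 0, 0, 0, 0],
    [3, -45, 0, 0, 0, 0],
    [3, -45, 0, 0, 0, 0],
    [4, -45, 0, 0, 0, 0],
    [4, -45, 0, 0, 0, 0],
    [4, -45, 0, 0, 0, 0],
    [4, -45, 0, 0, 0, 0],
    [4, -45, 0, 0, 0, 0],
    [4, -45, 0, 0, 0, 0],
  ],
)

```text
time_s: 30.1
tool_pos: [0.5193, -0.3298, 0.1706]
tool_rot: [-0.001, 3.141, -0.0]
contact_force: [0.6, 0.8, 0.5]
opening: 0.998
gripper_force: 0.0
```

>>> play_rows(
  motion=[
    [0, -24, 0, 0, 0, 0],
    [0, 0, 0, 0, 0, 0],
    [0, 0, 0, 0, 0, 0],
    [0, 0, 0, 0, 0, 0],
    [0, 0, 0, 0, 0, 0],
    [0, 0, 0, 0, 0, 0],
    [0, 0, 0, 0, 0, 0],
    [0, 0, 0, 0, 0, 0],
    [0, 0, 0, 0, 0, 0],
    [0, 0, 0, 0, 0, 0],
  ],
)

```text
time_s: 31.1
tool_pos: [0.5197, -0.3519, 0.1704]
tool_rot: [0.005, 3.142, -0.0]
contact_force: [-0.4, 0.1, 0.2]
opening: 1.003
gripper_force: 0.0
```

```bash
python3 - <<'E'
from m import *
togo([.5205,-.352,.0145],-180)
s=cam("scene","pics/s9.png")
for h in blobs(s,(100,100,40),(130,255,255),5,(150,240,270,350))[:3]:print(h[0],h[1].round(1),plane(s,[h[1]],.033)[0].round(4))
c=s["image"][130:280,270:420]
cv2.imwrite("pics/c9.png",cv2.convertScaleAbs(cv2.resize(c,None,fx=4,fy=4,interpolation=2)[:,:,::-1],alpha=1.5))
E
```

```text
t 31.1 tcp [ 0.5197 -0.3519  0.1704] yaw 179.82 F [-0.4  0.1  0.2] open 1.003
shift [-7.000e-01 -1.000e-01  1.559e+02]
turn [-0.0001  0.0001 -0.0031]
39 [212.6 302.1] [ 0.5189 -0.3531  0.033 ]
```

View pics/c9.png

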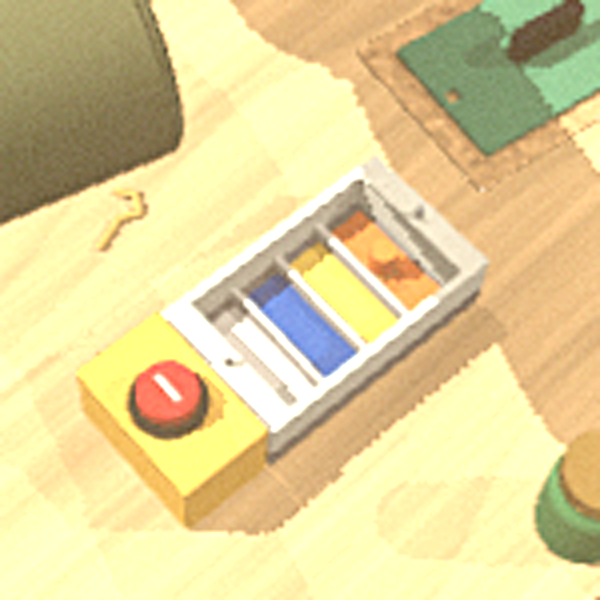

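The orange thimble stands in its compartment at crop (385,255), the mushroom is still down, and the cover is on the mat. Taking the blue one.

>>> play_rows(
  motion=[
    [0, 0, 20, 0, 0, 0],
    [0, 0, 30, 0, 0, 0],
    [0, 0, 30, 0, 0, 0],
    [0, 0, 25, 0, 0, 0],
    [0, 0, 20, 0, 0, 0],
    [0, 0, 15, 0, 0, 0],
    [0, 0, 10, 0, 0, 0],
    [0, 0, 5, 0, 0, 0],
    [0, 0, 0, 0, 0, 0],
    [0, 0, 0, 0, 0, 0],
  ],
)

```text
time_s: 32.15
tool_pos: [0.5203, -0.3523, 0.0164]
tool_rot: [0.005, 3.14, -0.001]
contact_force: [-0.1, -1.2, 0.4]
opening: 0.999
gripper_force: 0.0
```

>>> play_rows(
  motion=[
    [0, 0, 0, 0, 0, 0],
    [0, 0, 0, 0, 0, 0],
    [0, 0, 0, 0, 0, 0],
    [0, 0, 0, 0, 0, 0],
    [0, 0, 0, 0, 0, 0],
    [0, 0, 0, 0, 0, 0],
    [0, 0, 0, 0, 0, 0],
    [0, 0, 0, 0, 0, 0],
    [0, 0, 0, 0, 0, 0],
    [0, 0, 0, 0, 0, 0],
  ],
  hand=1,
)

```text
time_s: 33.15
tool_pos: [0.52, -0.3521, 0.0157]
tool_rot: [0.005, 3.141, -0.001]
contact_force: [-0.8, 0.3, 3.2]
opening: 0.2
gripper_force: 59.0
```

>>> play_rows(
  motion=[
    [0, 0, -5, 0, 0, 0],
    [0, 0, -10, 0, 0, 0],
    [0, 0, -20, 0, 0, 0],
    [0, 0, -25, 0, 0, 0],
    [0, 0, -25, 0, 0, 0],
    [0, 0, -25, 0, 0, 0],
    [0, 0, -20, 0, 0, 0],
    [0, 0, -15, 0, 0, 0],
    [0, 0, 0, 0, 0, 0],
    [0, 0, 0, 0, 0, 0],
  ],
)

```text
time_s: 34.15
tool_pos: [0.5196, -0.3517, 0.1596]
tool_rot: [-0.005, -3.141, -0.001]
contact_force: [0.3, 0.4, -0.9]
opening: 0.204
gripper_force: 58.6
```

```bash
python3 - <<'E'
from h import *
togo([.5542,.0463,.158],-92)
E
```

```text
t 34.15 tcp [ 0.5196 -0.3517  0.1596] yaw 179.81 F [ 0.3  0.4 -0.9] open 0.204
shift [-33.3 398.1   1.9]
turn [ 9.0000e-04  2.0000e-04 -1.5392e+00]
```

>>> play_rows(
  motion=[
    [-3, 38, 0, 0, 0, 0],
    [-3, 40, 0, 0, 0, 0],
    [-3, 40, 0, 0, 0, 0],
    [-3, 40, 0, 0, 0, 0],
    [-3, 40, 0, 0, 0, 0],
    [-3, 40, 0, 0, 0, 0],
    [-3, 40, 0, 0, 0, 0],
    [-4, 40, 0, 0, 0, 0],
    [-4, 40, 0, 0, 0, 0],
    [-4, 40, 0, 0, 0, 0],
  ],
)

```text
time_s: 35.15
tool_pos: [0.5532, 0.0475, 0.1586]
tool_rot: [-0.005, -3.139, 0.001]
contact_force: [0.3, -0.4, -0.3]
opening: 0.198
gripper_force: 58.6
```

>>> play_rows(
  motion=[
    [0, 0, 0, 0, 0, -0.14],
    [0, 0, 0, 0, 0, -0.14],
    [0, 0, 0, 0, 0, -0.14],
    [0, 0, 0, 0, 0, -0.14],
    [0, 0, 0, 0, 0, -0.14],
    [0, 0, 0, 0, 0, -0.14],
    [0, 0, 0, 0, 0, -0.14],
    [0, 0, 0, 0, 0, -0.14],
    [0, 0, 0, 0, 0, -0.14],
    [0, 0, 0, 0, 0, -0.14],
  ],
)

```text
time_s: 36.15
tool_pos: [0.5532, 0.0458, 0.1583]
tool_rot: [2.025, -2.398, -0.002]
contact_force: [0.1, 0.1, -0.2]
opening: 0.199
gripper_force: 58.6
```

>>> play_rows(
  motion=[
    [0, 0, 0, 0, 0, -0.139],
    [0, 0, 0, 0, 0, 0],
    [0, 0, 0, 0, 0, 0],
    [0, 0, 0, 0, 0, 0],
    [0, 0, 0, 0, 0, 0],
    [0, 0, 0, 0, 0, 0],
    [0, 0, 0, 0, 0, 0],
    [0, 0, 0, 0, 0, 0],
    [0, 0, 0, 0, 0, 0],
    [0, 0, 0, 0, 0, 0],
  ],
)

```text
time_s: 37.15
tool_pos: [0.554, 0.0459, 0.1603]
tool_rot: [2.182, -2.26, 0.0]
contact_force: [0.2, -0.6, 0.3]
opening: 0.203
gripper_force: 58.6
```

```bash
python3 - <<'E'
from h import *
togo([.5542,.0463,.0265],-92)
E
```

```text
t 37.15 tcp [0.554  0.0459 0.1603] yaw -92.01 F [ 0.2 -0.6  0.3] open 0.203
shift [ -0.4  -0.2 133.8]
turn [ 0.     -0.0001 -0.0002]
```

>>> play_rows(
  motion=[
    [0, 0, 20, 0, 0, 0],
    [0, 0, 25, 0, 0, 0],
    [0, 0, 25, 0, 0, 0],
    [0, 0, 20, 0, 0, 0],
    [0, 0, 15, 0, 0, 0],
    [0, 0, 10, 0, 0, 0],
    [0, 0, 8, 0, 0, 0],
    [0, 0, 5, 0, 0, 0],
    [0, 0, 4, 0, 0, 0],
    [0, 0, 1, 0, 0, 0],
  ],
)

```text
time_s: 38.15
tool_pos: [0.5541, 0.0459, 0.0273]
tool_rot: [-2.182, 2.26, -0.0]
contact_force: [-0.8, -0.0, -0.3]
opening: 0.197
gripper_force: 58.6
```

>>> play_rows(
  motion=[
    [0, 0, 0.5, 0, 0, 0],
    [0, 0, 0, 0, 0, 0],
    [0, 0, 0, 0, 0, 0],
    [0, 0, 0, 0, 0, 0],
    [0, 0, 0, 0, 0, 0],
    [0, 0, 0, 0, 0, 0],
    [0, 0, 0, 0, 0, 0],
    [0, 0, 0, 0, 0, 0],
    [0, 0, 0, 0, 0, 0],
    [0, 0, 0, 0, 0, 0],
  ],
  hand=0.45,
)

```text
time_s: 39.15
tool_pos: [0.554, 0.0459, 0.0268]
tool_rot: [2.182, -2.26, 0.0]
contact_force: [0.4, -0.7, -0.6]
opening: 0.55
gripper_force: 0.0
```

>>> play_rows(
  motion=[
    [0, 0, -5, 0, 0, 0],
    [0, 0, -10, 0, 0, 0],
    [0, 0, -20, 0, 0, 0],
    [0, 0, -25, 0, 0, 0],
    [0, 0, -25, 0, 0, 0],
    [0, 0, -25, 0, 0, 0],
    [0, 0, -20, 0, 0, 0],
    [0, 0, -15, 0, 0, 0],
    [0, 0, 0, 0, 0, 0],
    [0, 0, 0, 0, 0, 0],
  ],
)

```text
time_s: 40.15
tool_pos: [0.5538, 0.0461, 0.1714]
tool_rot: [2.182, -2.26, -0.001]
contact_force: [-0.1, 0.5, -0.9]
opening: 0.554
gripper_force: 0.0
```

```bash
python3 - <<'E'
from h import *
togo([.499,.348,.14],-99)
E
```

```text
t 40.15 tcp [0.5538 0.0461 0.1714] yaw -92.01 F [-0.1  0.5 -0.9] open 0.554
shift [-299.8   65.3   31.5]
turn [0.0005 0.0003 0.122 ]
```

>>> play_rows(
  motion=[
    [-30, 6, 0, 0, 0, 0],
    [-30, 6, 0, 0, 0, 0],
    [-30, 6, 0, 0, 0, 0],
    [-30, 6, 0, 0, 0, 0],
    [-30, 6, 0, 0, 0, 0],
    [-30, 7, 0, 0, 0, 0],
    [-30, 7, 0, 0, 0, 0],
    [-30, 7, 0, 0, 0, 0],
    [-30, 7, 0, 0, 0, 0.061],
    [-30, 7, 0, 0, 0, 0.061],
  ],
  hand=0,
)

```text
time_s: 41.15
tool_pos: [0.5004, 0.3492, 0.1699]
tool_rot: [2.036, -2.389, 0.0]
contact_force: [0.3, 0.2, 0.5]
opening: 0.999
gripper_force: 0.0
```

```bash
python3 - <<'E'
from m import *
togo([.4993,.3478,.0173],-99)
t=cam("top");s=cam("scene")
a=cv2.resize(s["image"][165:265,280:400],None,fx=5,fy=5,interpolation=2)
b=cv2.resize(t["image"][130:240,420:480],None,fx=3,fy=3,interpolation=2)
o=np.zeros((500,790,3),np.uint8);o[:,:600]=a;o[:330,605:785]=b
cv2.imwrite("pics/c10.png",cv2.convertScaleAbs(o[:,:,::-1],alpha=1.5))
E
```

```text
t 41.15 tcp [0.5004 0.3492 0.1699] yaw -99.12 F [0.3 0.2 0.5] open 0.999
shift [  1.2   0.6 152.6]
turn [ 0.0017 -0.0022 -0.0021]
```

View pics/c10.png

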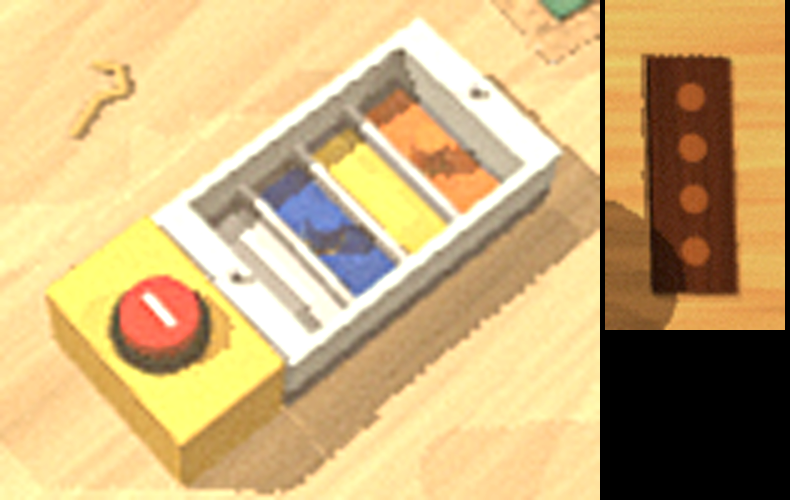

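The rack is empty. Blue stands in the blue compartment at crop (320,232) and orange in the orange one at (437,147). The mushroom is latched. Picking up the cover in the same grasp.

>>> play_rows(
  motion=[
    [1, 0.5, 30, 0, 0, 0],
    [0, 0, 30, 0, 0, 0],
    [0, 0, 30, 0, 0, 0],
    [0, 0, 25, 0, 0, 0],
    [0, 0, 18, 0, 0, 0],
    [0, 0, 10, 0, 0, 0],
    [0, 0, 6, 0, 0, 0],
    [0, 0, 4, 0, 0, 0],
    [0, 0, 0, 0, 0, 0],
    [0, 0, 0, 0, 0, 0],
  ],
)

```text
time_s: 42.25
tool_pos: [0.5011, 0.3477, 0.0197]
tool_rot: [-2.04, 2.388, -0.0]
contact_force: [1.2, -0.2, 0.6]
opening: 1.001
gripper_force: 0.0
```

>>> play_rows(
  motion=[
    [0, 0, 0, 0, 0, 0],
    [0, 0, 0, 0, 0, 0],
    [0, 0, 0, 0, 0, 0],
    [0, 0, 0, 0, 0, 0],
    [0, 0, 0, 0, 0, 0],
    [0, 0, 0, 0, 0, 0],
    [0, 0, 0, 0, 0, 0],
    [0, 0, 0, 0, 0, 0],
    [0, 0, 0, 0, 0, 0],
    [0, 0, 0, 0, 0, 0],
  ],
  hand=1,
)

```text
time_s: 43.25
tool_pos: [0.5008, 0.3475, 0.0191]
tool_rot: [-2.04, 2.389, -0.0]
contact_force: [-2.6, -0.4, 3.2]
opening: 0.148
gripper_force: 61.9
```

>>> play_rows(
  motion=[
    [0, 0, -5, 0, 0, 0],
    [0, 0, -10, 0, 0, 0],
    [0, 0, -15, 0, 0, 0],
    [0, 0, -20, 0, 0, 0],
    [0, 0, -20, 0, 0, 0],
    [0, 0, -20, 0, 0, 0],
    [0, 0, -15, 0, 0, -0.04],
    [0, 0, -10, 0, 0, -0.04],
    [0, 0, -5, 0, 0, -0.04],
    [0, 0, 0, 0, 0, 0],
  ],
)

```text
time_s: 44.25
tool_pos: [0.5013, 0.3477, 0.141]
tool_rot: [-2.178, 2.26, -0.0]
contact_force: [0.7, 0.1, -3.7]
opening: 0.146
gripper_force: 61.0
```

```bash
python3 - <<'E'
from h import *
togo([.5551,.0659,.135],-92.1)
E
```

```text
t 44.25 tcp [0.5013 0.3477 0.141 ] yaw -92.11 F [ 0.7  0.1 -3.7] open 0.146
shift [279.6 -64.1   5.6]
turn [-0.002   0.0019 -0.0001]
```

>>> play_rows(
  motion=[
    [15, -3, 0, 0, 0, 0],
    [25, -6, 0, 0, 0, 0],
    [30, -7, 0, 0, 0, 0],
    [30, -7, 0, 0, 0, 0],
    [30, -7, 0, 0, 0, 0],
    [30, -7, 0, 0, 0, 0],
    [30, -7, 0, 0, 0, 0],
    [30, -7, 0, 0, 0, 0],
    [30, -7, 0, 0, 0, 0],
    [20, -4, 0, 0, 0, 0],
  ],
)

```text
time_s: 45.25
tool_pos: [0.5525, 0.0727, 0.1388]
tool_rot: [2.177, -2.264, 0.0]
contact_force: [0.7, 0.1, -3.2]
opening: 0.152
gripper_force: 61.0
```

>>> play_rows(
  motion=[
    [9.5, -2, 0, 0, 0, 0],
    [0, 0, 10, 0, 0, 0],
    [0, 0, 10, 0, 0, 0],
    [0, 0, 10, 0, 0, 0],
    [0, 0, 10, 0, 0, 0],
    [0, 0, 0, 0, 0, 0],
    [0, 0, 0, 0, 0, 0],
    [0, 0, 0, 0, 0, 0],
    [0, 0, 0, 0, 0, 0],
    [0, 0, 0, 0, 0, 0],
  ],
)

```text
time_s: 46.25
tool_pos: [0.5546, 0.0658, 0.0993]
tool_rot: [-2.18, 2.262, -0.001]
contact_force: [-0.3, 0.5, -3.6]
opening: 0.148
gripper_force: 60.8
```

```bash
python3 - <<'E'
from m import *
togo([.5551,.0661,.0704],-92.1)
t=cam("top");s=cam("scene")
a=cv2.resize(s["image"][160:265,285:405],None,fx=4,fy=4,interpolation=2)
b=cv2.resize(t["image"][140:200,255:375],None,fx=4,fy=4,interpolation=2)[:175]
cv2.imwrite("pics/c11.png",cv2.convertScaleAbs(np.vstack([a,b])[:595,:,::-1],alpha=1.5))
E
```

```text
t 46.25 tcp [0.5546 0.0658 0.0993] yaw -92.12 F [-0.3  0.5 -3.6] open 0.148
shift [-0.3 -0.5 28.9]
turn [-0.0007  0.0002 -0.0003]
```

View pics/c11.png

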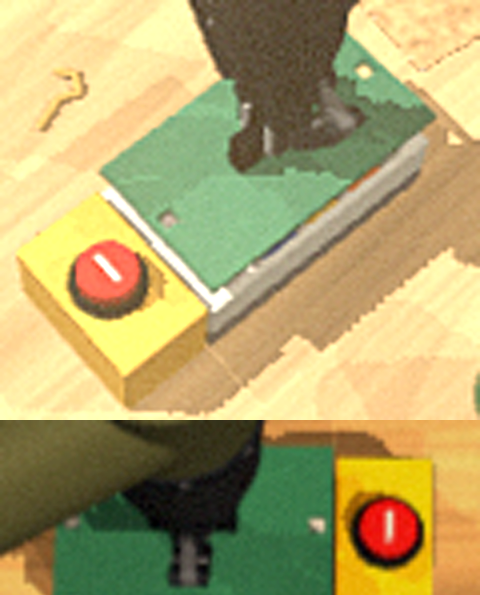

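The cover hovers level about 29 mm above its seat, with the holes over the pins. Lowering gently.

>>> play_rows(
  motion=[
    [-0.3, -0.5, 5, 0, 0, 0],
    [0, 0, 5, 0, 0, 0],
    [0, 0, 4, 0, 0, 0],
    [0, 0, 3, 0, 0, 0],
    [0, 0, 2, 0, 0, 0],
    [0, 0, 2, 0, 0, 0],
    [0, 0, 2, 0, 0, 0],
    [0, 0, 1, 0, 0, 0],
    [0, 0, 0, 0, 0, 0],
    [0, 0, 0, 0, 0, 0],
  ],
)

```text
time_s: 47.35
tool_pos: [0.5549, 0.066, 0.0749]
tool_rot: [-2.18, 2.262, -0.0]
contact_force: [-0.6, -0.1, -3.7]
opening: 0.144
gripper_force: 60.9
```

>>> play_rows(
  motion=[
    [0, 0, 1, 0, 0, 0],
    [0, 0, 1, 0, 0, 0],
    [0, 0, 1, 0, 0, 0],
    [0, 0, 1, 0, 0, 0],
    [0, 0, 0, 0, 0, 0],
    [0, 0, 0, 0, 0, 0],
    [0, 0, 0, 0, 0, 0],
    [0, 0, 0, 0, 0, 0],
    [0, 0, 0, 0, 0, 0],
    [0, 0, 0, 0, 0, 0],
  ],
)

```text
time_s: 48.35
tool_pos: [0.5549, 0.066, 0.0711]
tool_rot: [-2.18, 2.262, -0.0]
contact_force: [-2.4, 0.7, 1.0]
opening: 0.148
gripper_force: 61.4
```

>>> play_rows(
  motion=[
    [0, 0, 0.5, 0, 0, 0],
    [0, 0, 0.3, 0, 0, 0],
    [0, 0, 0, 0, 0, 0],
    [0, 0, 0, 0, 0, 0],
    [0, 0, 0, 0, 0, 0],
    [0, 0, 0, 0, 0, 0],
    [0, 0, 0, 0, 0, 0],
    [0, 0, 0, 0, 0, 0],
    [0, 0, 0, 0, 0, 0],
    [0, 0, 0, 0, 0, 0],
  ],
)

```text
time_s: 49.35
tool_pos: [0.5549, 0.066, 0.071]
tool_rot: [-2.18, 2.262, -0.001]
contact_force: [-5.0, 0.2, 4.4]
opening: 0.146
gripper_force: 62.2
```

>>> play_rows(
  motion=[
    [0, 0, 0, 0, 0, 0],
    [0, 0, 0, 0, 0, 0],
    [0, 0, 0, 0, 0, 0],
    [0, 0, 0, 0, 0, 0],
    [0, 0, 0, 0, 0, 0],
    [0, 0, -5, 0, 0, 0],
    [0, 0, -20, 0, 0, 0],
    [0, 0, -30, 0, 0, 0],
    [0, 0, -30, 0, 0, 0],
    [0, 0, -15, 0, 0, 0],
  ],
  hand=0,
)

```text
time_s: 50.35
tool_pos: [0.5559, 0.0661, 0.1737]
tool_rot: [-2.178, 2.259, -0.004]
contact_force: [0.2, -0.3, 0.7]
opening: 0.999
gripper_force: 0.0
```

>>> play_rows(
  motion=[
    [20, 0, 0, 0, 0, 0],
    [20, 0, 0, 0, 0, 0],
    [25, 0, 0, 0, 0, 0],
    [25, 0, 0, 0, 0, 0],
    [25, 0, 0, 0, 0, 0],
    [17, 0, 0, 0, 0, 0],
    [0, 0, 0, 0, 0, 0],
    [0, 0, 0, 0, 0, 0],
    [0, 0, 0, 0, 0, 0],
    [0, 0, 0, 0, 0, 0],
  ],
)

```text
time_s: 51.35
tool_pos: [0.55, -0.0651, 0.1699]
tool_rot: [2.181, -2.261, -0.0]
contact_force: [0.2, 0.2, 0.1]
opening: 1.004
gripper_force: 0.0
```

```bash
python3 - <<'E'
from m import *
togo([.5502,-.0669,.0695],-92.1)
t=cam("top");s=cam("scene")
h=blobs(s,(60,60,25),(95,255,255),300,(300,160,405,250))[0];print(h[0],cv2.approxPolyDP(cv2.convexHull(h[3]),4,True).reshape(-1,2).tolist())
a=cv2.resize(s["image"][160:265,285:405],None,fx=4,fy=4,interpolation=2)
b=cv2.resize(t["image"][140:200,255:375],None,fx=4,fy=4,interpolation=2)[:175]
cv2.imwrite("pics/c12.png",cv2.convertScaleAbs(np.vstack([a,b])[:595,:,::-1],alpha=1.5))
E
```

```text
t 51.35 tcp [ 0.55   -0.0651  0.1699] yaw -92.06 F [0.2 0.2 0.1] open 1.004
shift [  1.8  -0.2 100.4]
turn [0.0001 0.     0.0006]Traceback (most recent call last):
  File "<stdin>", line 4, in <module>
IndexError: list index out of range
```

```bash
python3 - <<'E'
from m import *
t=cam("top");s=cam("scene")
a=cv2.resize(s["image"][160:265,285:405],None,fx=4,fy=4,interpolation=2)
b=cv2.resize(t["image"][140:200,255:375],None,fx=4,fy=4,interpolation=2)[:175]
cv2.imwrite("pics/c12.png",cv2.convertScaleAbs(np.vstack([a,b])[:595,:,::-1],alpha=1.5))
E
```

```text
(no output)
```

View pics/c12.png

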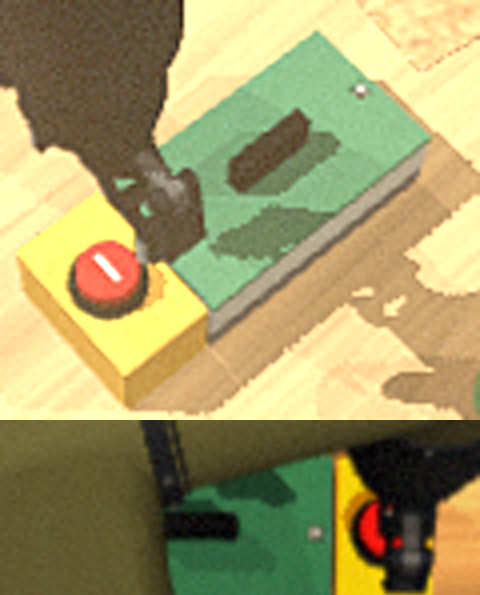

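The cover is flat, with a pin showing through each hole: the left at crop (360,90), the right in the top view at (315,533). The mushroom is still latched. Now gripping and twisting it.

>>> play_rows(
  motion=[
    [2, 0, 20, 0, 0, 0],
    [0, 0, 20, 0, 0, 0],
    [0, 0, 20, 0, 0, 0],
    [0, 0, 20, 0, 0, 0],
    [0, 0, 10, 0, 0, 0],
    [0, 0, 6, 0, 0, 0],
    [0, 0, 3, 0, 0, 0],
    [0, 0, 0, 0, 0, 0],
    [0, 0, 0, 0, 0, 0],
    [0, 0, 0, 0, 0, 0],
  ],
)

```text
time_s: 52.55
tool_pos: [0.5504, -0.0678, 0.0719]
tool_rot: [-2.179, 2.261, -0.001]
contact_force: [-0.2, 0.6, 1.1]
opening: 1.003
gripper_force: 0.0
```

>>> play_rows(
  motion=[
    [0, 0, 0, 0, 0, 0],
    [0, 0, 0, 0, 0, 0],
    [0, 0, 0, 0, 0, 0],
    [0, 0, 0, 0, 0, 0],
    [0, 0, 0, 0, 0, 0],
    [0, 0, 0, 0, 0, 0],
    [0, 0, 0, 0, 0, 0],
    [0, 0, 0, 0, 0, 0],
    [0, 0, 0, 0, 0, 0],
    [0, 0, 0, 0, 0, 0],
  ],
  hand=1,
)

```text
time_s: 53.55
tool_pos: [0.5499, -0.0679, 0.071]
tool_rot: [2.18, -2.262, 0.0]
contact_force: [-2.0, 0.0, 1.6]
opening: 0.444
gripper_force: 59.8
```

```bash
python3 - <<'E'
from h import *
togo([.5502,-.0669,.0705],-92.1);print(sense()["joint_positions"][5])
E
```

```text
t 53.55 tcp [ 0.5499 -0.0679  0.071 ] yaw -92.12 F [-2.   0.   1.6] open 0.444
shift [-1.  -0.3  0.5]
turn [ 0.0001 -0.0001 -0.0004]
-0.2767915949381633
```

>>> play_rows(
  motion=[
    [0, 0, 0, 0, 0, 0.1],
    [0, 0, 0, 0, 0, 0.1],
    [0, 0, 0, 0, 0, 0.1],
    [0, 0, 0, 0, 0, 0.1],
    [0, 0, 0, 0, 0, 0.1],
    [0, 0, 0, 0, 0, 0.1],
    [0, 0, 0, 0, 0, 0.1],
    [0, 0, 0, 0, 0, 0.1],
    [0, 0, 0, 0, 0, 0.1],
    [0, 0, 0, 0, 0, 0.1],
  ],
)

```text
time_s: 54.55
tool_pos: [0.5477, -0.0666, 0.0708]
tool_rot: [0.822, -3.027, -0.005]
contact_force: [-12.8, 9.1, 9.6]
opening: 0.441
gripper_force: 60.7
```

>>> play_rows(
  motion=[
    [0, 0, 0, 0, 0, 0.05],
    [0, 0, 0, 0, 0, 0],
    [0, 0, 0, 0, 0, 0],
    [0, 0, 0, 0, 0, 0],
    [0, 0, 0, 0, 0, 0],
    [0, 0, 0, 0, 0, 0],
    [0, 0, 0, 0, 0, 0],
    [0, 0, 0, 0, 0, 0],
    [0, 0, 0, 0, 0, 0],
    [0, 0, 0, 0, 0, 0],
  ],
)

```text
time_s: 55.55
tool_pos: [0.5476, -0.0665, 0.0708]
tool_rot: [0.752, -3.045, -0.005]
contact_force: [-14.2, 8.0, 10.2]
opening: 0.438
gripper_force: 60.7
```

>>> play_rows(
  motion=[
    [0, 0, 0, 0, 0, 0],
    [0, 0, 0, 0, 0, 0],
    [0, 0, 0, 0, 0, 0],
    [0, 0, 0, 0, 0, 0],
    [0, 0, 0, 0, 0, 0],
    [0, 0, 0, 0, 0, 0],
    [0, 0, -5, 0, 0, 0],
    [0, 0, -20, 0, 0, 0],
    [0, 0, -40, 0, 0, 0],
    [0, 0, -50, 0, 0, 0],
  ],
  hand=0,
)

```text
time_s: 56.55
tool_pos: [0.5488, -0.068, 0.1857]
tool_rot: [0.752, -3.046, -0.001]
contact_force: [1.0, -0.4, 0.4]
opening: 1.002
gripper_force: 0.0
```

>>> play_rows(
  motion=[
    [0, 0, -30, 0, 0, 0],
    [0, 40, 0, 0, 0, 0],
    [0, 40, 0, 0, 0, 0],
    [0, 40, 0, 0, 0, 0],
    [0, 0, 0, 0, 0, 0],
    [0, 0, 0, 0, 0, 0],
    [0, 0, 0, 0, 0, 0],
    [0, 0, 0, 0, 0, 0],
    [0, 0, 0, 0, 0, 0],
    [0, 0, 0, 0, 0, 0],
  ],
)

```text
time_s: 57.55
tool_pos: [0.4943, 0.0378, 0.2158]
tool_rot: [0.751, -3.05, 0.0]
contact_force: [0.9, 0.4, 0.4]
opening: 1.003
gripper_force: 0.0
```

```bash
python3 - <<'E'
from m import *
togo([.5502,-.0669,.0705],-92.1)
t=cam("top");s=cam("scene","pics/s13.png")
u=[]
for d,bx in((t,(335,145,370,190)),(s,(295,205,330,250))):
    for h in blobs(d,(0,150,60),(8,255,255),40,bx)[:1]:u.append(h[2][0]);print(h[0],h[1],[plane(d,[h[2][0]],z)[0].round(4) for z in(.095,.086)])
if len(u)==2:print(tri([t,s],u))
c=cv2.resize(s["image"][140:270,270:420],None,fx=4,fy=4,interpolation=2)
cv2.imwrite("pics/c13.png",cv2.convertScaleAbs(c[:,:,::-1],alpha=1.5))
E
```

```text
t 57.55 tcp [0.4943 0.0378 0.2158] yaw -152.35 F [0.9 0.4 0.4] open 1.003
shift [  -1.  -118.7  145.3]
turn [ 2.0000e-04 -6.0000e-04 -1.0515e+00]
155 [351.81290323 166.07741935] [array([ 0.5481, -0.0647,  0.095 ]), array([ 0.5501, -0.0653,  0.086 ])]
168 [311.33333333 226.27380952] [array([ 0.5526, -0.0684,  0.095 ]), array([ 0.5494, -0.0659,  0.086 ])]
(array([ 0.54974083, -0.06563744,  0.08637799]), [np.float64(0.00043873715570387614), np.float64(0.00043873715570390216)])
```

View pics/c13.png

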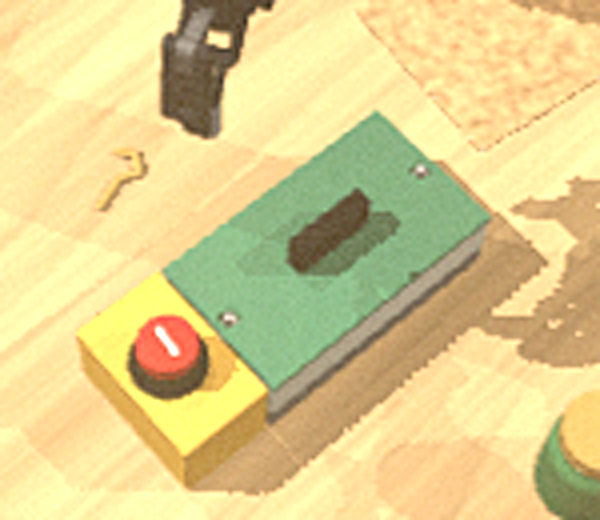

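The mushroom is back at its starting pixels: scene row 226.3 (up 226.2, latched 227.7) and top row 166.1 (up 166.0, latched 166.6), so it has sprung up. The cover is flat on both pins, the hook hasn't moved and the robot is clear. Handing in.

```bash
python3 -c "
from workcell import *
print(finish_job())"
```

```text
the job is handed in; nothing more can be done
None
```

The job is handed in: the blue and orange thimbles (the only two present) are in their own-colour compartments, the cover is seated flat on both pins, and the mushroom was then twisted and sprang back up; the hand-in returned no verdict.

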